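# Short spin in the mini centrifuge

### The arm

A 6-joint arm with a two-finger parallel gripper is mounted at the origin on a cart in front of the work surface, level with it; the furniture and walls round the work are solid. World frame = base frame: x ahead of the robot, y to its left, z up, the work surface at z = 0. Lengths are in m, angles in rad, forces in N, time in s.
With the tool pointing down it reaches from about 0.275 to 1 m from the base axis. Payload 8.4 kg.
Tool frame: the origin (TCP) lies where the fingers leave the gripper's body, on its centre line; the fingertips stand 73 mm ahead of it and the grasp point (between the pads) lies 54 mm ahead of it; y points along the fingers, z is the direction in which the jaws open and shut, and the axes are right-handed (so a half turn about y gives the same grasp; the last joint's range is limited). The gripper opens to 85 mm and grips with 20 to 120 N. Pads are 22 mm wide; open, the fingers measure 114 mm over their backs; the gripper's body (76 mm by 85 mm) begins 54 mm behind the grasp point. The pads swing forward as they close: fully open they stand 13 mm farther back than shut.
Start: joints at [-1.211, 0.353, 1.633, -0, 1.155, -0.002], TCP at [0.221, -0.585, 0.304] pointing down, gripper open.
Joint ranges: [-2.63, 2.63], [-0.92, 2.1], [0.06, 2.66], [-1.3, 4.44], [0, 2.69], [-3.02, 3.02]. Speed limits (rad/s): [2.22, 2.22, 2.79, 3.14, 3.14, 3.14].

### API

Orientations are given as a unit quaternion [x, y, z, w].
In Python, from station import readout, viewer, order gives the robot as it stands.
- The arm moves only by the tool jog_arm, never from a script. Its argument "series" is a list of rows, each a list of 7 numbers: the shift along the tool's x, y, z in mm, then the turn, a rotation vector about the tool's x, y, z in degrees, then the closure, from 0 (fully open) to 1 (shut). In form: [[x, y, z, wx, wy, wz, gripper], ...]. A call has 1 to 12 rows; each row is the pose to reach, as a shift and turn from the pose commanded when the call began, along the tool's axes at that moment; what a row does not reach only later rows make up. A row lasts 1/12 s, in which the tool goes at most 41.7 mm and 7.16 degrees, less where a joint would pass 70% of its speed; a pose out of reach is approached as far as the arm can. A call with a gripper value outside its range is refused whole. The fingers move at their own pace and stop on an object; "squeeze" is the grip in N (left out, the last holds). Time passes only in rows, so rows that repeat a pose let the fingers close. It gives the time, the measured TCP pose, the force and the opening at its end, in the units of the state.
- readout.state(): the state, without advancing time (a new reading comes with each control period).
- viewer.capture(name): name is "side" or "top"; returns a dict with "pixels" (400x640x3 uint8, red, green, blue), "vfov" (degrees; the focal length in pixels is half the picture's height over the tangent of half this angle, whatever the lens; pixels are square), "cx", "cy" (the principal point, pixels), "k1" (the pictures are not rectified: a ray, as slopes to the right and down, at radius r is drawn at 1 + k1 r^2 times it, then the intrinsics apply), "R" (3x3) and "t" (3): a world point X has camera coordinates R X + t. Camera axes: x right, y down, z forward; pixel columns grow to the right and rows downward; lengths in m; the calibration is good to about 2 mm. A picture is of the moment at which its call begins. There is no depth.
- order.sign_off(): hands the job in, once; it reports no verdict.
The state is a dict: "clock": time; "joints": joint angles; "qd": joint speeds; "effort": joint torques, N m; "ee_pos": TCP position; "ee_rot": TCP orientation; "wrist_force": force on the tool from outside, world axes, zero at the start; "wrist_torque": the same for the moment, N m; "gripper_width": finger opening in m.
Only numpy, scipy, OpenCV 4.12 (cv2) and the standard library are available. Lean on these libraries where they do the work, as an engineer would, in place of code of your own. Each camera call takes 0.05 s, during which the arm holds its last target.

### The job

Give the loaded tubes a short spin in the white mini centrifuge, with your fingertips alone: switch it on by pressing down the raised front end of the black mains rocker, then push the open lid all the way down until its catch snaps and it stays shut by itself, then press the round key and keep it down - your program finishes while still holding the round key fully down. Never press the round key while the lid is up, never press the square stop key beside it, and leave every loose thing on the bench where it is: nothing is picked up or pushed about.

Things in the scene. Friction and masses are not known exactly. Their poses are not given: they have to be found in the camera images.
- centrifuge: White mini centrifuge, fixed. Origin on the bench below it; own x runs from its front (console side) to its rear, y to its left, z up. Housing x -120 to +100, y -75 to +75 mm. Console top 77 mm high, x -110 to -48; behind it the bowl, 108 mm high, under the lid. On the console at x = -80 stand the black rocker (y +47), square key (y 0) and round key (y -47 mm).
- rocker (a joint): Mains rocker, rad: 0 = off (front end up), 0.40 = on (front end fully down). It rocks about a line along the centrifuge's y at its middle and snaps over centre, staying in either position; about 3 N at its front end tips it.
- rocker_end (a point): Top of the rocker's front end, the end to press; moves with the rocker (36 mm long in x, 22 wide). 17 mm to the front of the rocker's pivot; 90 mm above the bench when off, 83 when on. Press straight down here or up to 6 mm farther to the front. The frame round the rocker is 79 mm high.
- lid (a joint): Lid angle, rad: 0 = shut; starts at 0.60 to 0.85. Rubbing hinge with a lifting spring: the lid stays where it starts, but let go near shut and not caught it rises to about 0.6. Caught it reads under 0.01. Its front edge takes about 3 N to push down, up to 5 N over the last 8 mm, where a wire striker below it snaps under the catch.
- lid_press (a point): Point on top of the lid's front rim, in the middle of its width, 120 mm from the hinge axis (the lid ends 16 mm farther on); moves with the lid. The lid is 141 mm wide, 9 mm thick, with a round clear window behind this point. When shut this point is 119 mm above the bench.
- lid_hinge (a point): Middle of the lid's hinge axis, which runs along the centrifuge's y at its rear, x = +94 mm, 112 mm above the bench.
- spin_key (a joint): Round short-spin key, m pressed down: 0 = released, 0.005 = fully down (about 5 N, 1.5 N starts it). Springs back up when released.
- spin_key_top (a point): Centre of the top of the round key (24 mm across), 84.5 mm above the bench when released, at x = -80, y = -47 mm of the centrifuge; its frame is 78.5 mm high.
- stop_key (a joint): Square stop key, m pressed down: 0 = released, 0.005 = fully down. Not to be pressed.
- stop_key_top (a point): Centre of the top of the square key (22 mm), 84.5 mm above the bench, between the rocker and the round key.
- vial_a: Sample vial with a white cap, 24 mm across, 52 tall, loose, standing in front of the centrifuge's left part. Origin at the centre of its underside. Leave alone.
- small_beaker: Small empty glass beaker, 48 mm across, 56 tall, loose, standing in front of the centrifuge's right part. Origin at the centre of its underside. Leave alone.
- vial_b: Sample vial, 24 mm across, 52 tall, loose, at the left front of the bench. Origin at the centre of its underside. Leave alone.
- vial_c: Sample vial with a black cap, 24 mm across, 52 tall, loose, in front of the logbook. Origin at the centre of its underside. Leave alone.
- dropper: Brown dropper bottle, 33 mm across, 64 tall, loose, in front of the logbook. Origin at the centre of its underside. Leave alone.
- strip_box: Small blue box, 35 x 50 x 20 mm, loose, lying on the logbook. Origin at the centre of its underside. Leave alone.
- marker_pack: Slim blue thermometer case, 20 x 148 x 12 mm, loose, lying on the logbook. Origin at the centre of its underside. Leave alone.

How it is judged:
On the way, in this order (a step that is already met when the one before it is completed fails the run):
1. the rocker is switched on (value of joint rocker above 0.33 rad), for 0.2 s.
2. the lid is pushed shut (value of joint lid below 0.025 rad and value of joint rocker above 0.33 rad), for 0.2 s.
3. the round key is held down, with the lid shut and the rocker on (all of step 2 and value of joint spin_key above 0.003 m), for 0.3 s.
At the end, for the whole second after the job is handed in: Rocker on (over 0.33 rad), lid caught shut (under 0.025 rad), round key held down (more than 3 of its 5 mm), square key up (less than 1.5 mm down) (all of step 3 and value of joint stop_key below 0.0015 m); the arm keeps its last pose, push and grip.
It fails at once if the round key is pressed while the lid is up (value of joint spin_key above 0.0015 m and value of joint lid above 0.05 rad).
It fails at once if the square stop key is pressed (value of joint stop_key above 0.002 m).
It fails at once if a loose thing on the bench is lifted, carried or pushed away (more than 20 mm) (distance of any of vial_a, small_beaker, vial_b, vial_c, dropper, strip_box, marker_pack from where it was at the start of the episode above 0.02 m).
It also fails if it takes over 42 s, if anything falls off the work surface, if the arm or the gripper's body presses on something with over 40 N, if the wrist force passes 120 N, or if a joint passes its speed limit or range.

## Working session

There is one attempt and no reset: what is moved stays moved. The work goes in short steps, Python scripts to look and compute and a tool call to move; the robot and the scene stay as the last step left them, time stands still between calls to the robot, and variables do not carry over. Pictures are saved under pics/ and viewed, and the job is handed in when it is done.

Besides the shell and the picture viewer there is one more tool, called after "Call:" as name(argument=value, ...) on one line, values as JSON. jog_arm: Moves the arm, as the interface text tells. Its arguments: {"type":"object","properties":{"series":{"type":"array"},"squeeze":{"type":"number"}},"required":["series"]}

```bash
mkdir -p pics; ls
python3 - <<'E'
from station import readout, viewer
import cv2,json
s=readout.state()
for k,v in s.items(): print(k,v)
for n in("side","top"):
    c=viewer.capture(n)
    cv2.imwrite(f"pics/{n}0.png",c["pixels"][:,:,::-1])
    print(n,{k:(v.tolist() if hasattr(v,'tolist') else v) for k,v in c.items() if k!="pixels"})
E
```

```text
pics
clock 0.0
joints [-1.21141456e+00  3.53641157e-01  1.63413998e+00  2.54545442e-05
  1.15520300e+00 -2.41031316e-03]
qd [-0.00184224 -0.00072492  0.00214528 -0.00180303  0.00018431  0.00045955]
effort [-1.13382572e-03 -6.05248690e+01 -3.42065763e+01 -1.96760498e-04
  9.27662681e-03  7.46034999e-06]
ee_pos [ 0.22108578 -0.58418507  0.30316348]
ee_rot [-0.12729197  0.69605493 -0.69508371  0.12713348]
wrist_force [-0.02400831  0.19113212 -0.18901716]
wrist_torque [ 0.00243478 -0.00439764 -0.02543183]
gripper_width 0.08556847386966836
side {'vfov': 55.208418701987675, 'cx': 327.9998663873448, 'cy': 202.3400911259145, 'k1': 0.010900585512531435, 'R': [[-0.9275531481569631, -0.37319586869393295, 0.019235408336917687], [-0.23017214003602354, 0.5300107260466638, -0.8161552647791508], [0.2943908002899282, -0.761454840332156, -0.5775124092514261]], 't': [0.47193032209852576, 0.16503379122876116, 1.096275270106615]}
top {'vfov': 55.668492863799926, 'cx': 321.7515189462247, 'cy': 199.72725700410373, 'k1': 0.024081911196141306, 'R': [[-0.015099437692446179, -0.9998772514468314, -0.0041819876257835915], [-0.9857362832445229, 0.015586769076187421, -0.16757396135748356], [0.16761857557158077, 0.0015920643504207762, -0.985850636990441]], 't': [0.04015406335491415, 0.47439463671760934, 1.1169200376893746]}
```

View pics/side0.png

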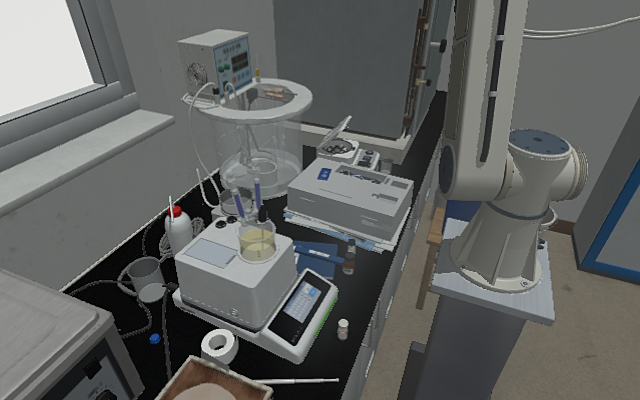

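View pics/top0.png

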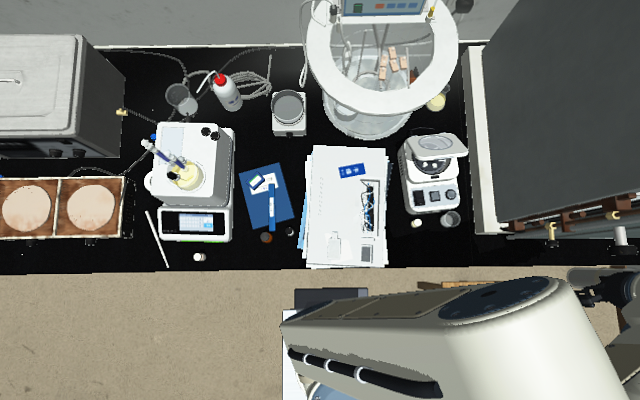

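Run:
```python
import cv2
a=cv2.imread("pics/top0.png")[110:250,380:500]; cv2.imwrite("pics/t_c.png",cv2.resize(a,None,fx=5,fy=4.2857/4.2857*5*0.85,interpolation=cv2.INTER_CUBIC) if 0 else cv2.resize(a[:118],None,fx=5,fy=5,interpolation=cv2.INTER_CUBIC))
a=cv2.imread("pics/side0.png")[100:200,290:410]; cv2.imwrite("pics/s_c.png",cv2.resize(a,None,fx=6,fy=6,interpolation=cv2.INTER_CUBIC))
```

```text
(no output)
```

View pics/t_c.png

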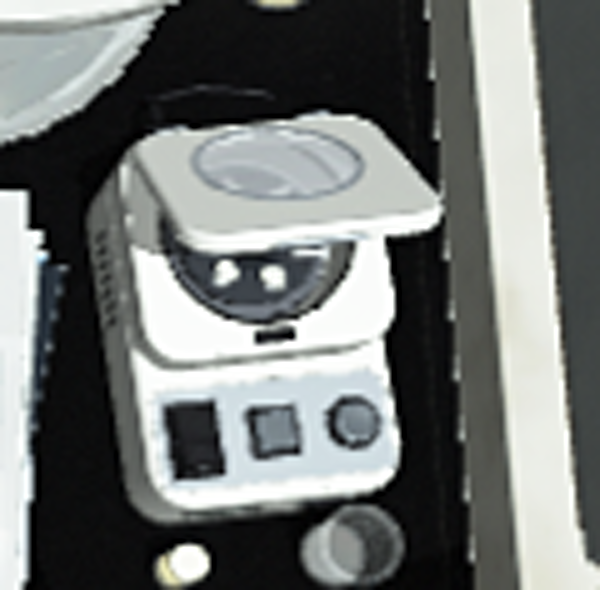

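View pics/s_c.png

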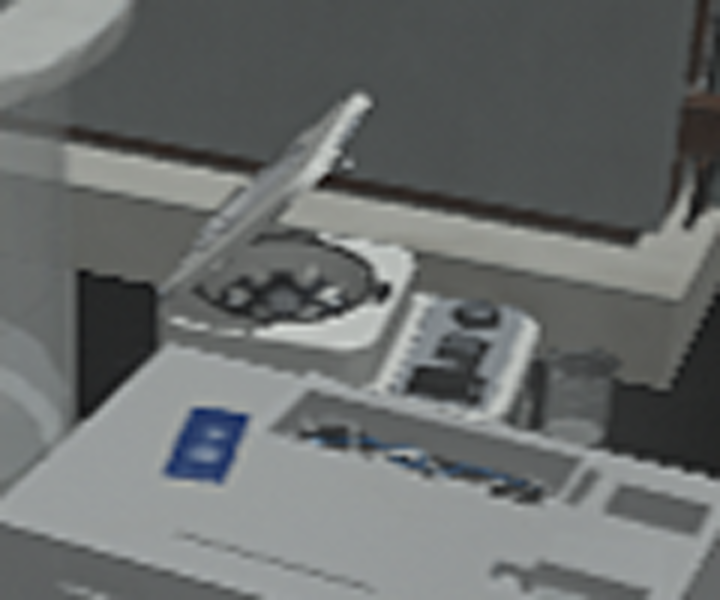

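```bash
cat > h.py <<'E'
import numpy as np, cv2
from scipy.optimize import least_squares
from scipy.spatial.transform import Rotation as Ro
CAM={"side":dict(vfov=55.208418701987675,cx=327.9998663873448,cy=202.3400911259145,k1=0.010900585512531435,R=np.array([[-0.9275531481569631,-0.37319586869393295,0.019235408336917687],[-0.23017214003602354,0.5300107260466638,-0.8161552647791508],[0.2943908002899282,-0.761454840332156,-0.5775124092514261]]),t=np.array([0.47193032209852576,0.16503379122876116,1.096275270106615])),
"top":dict(vfov=55.668492863799926,cx=321.7515189462247,cy=199.72725700410373,k1=0.024081911196141306,R=np.array([[-0.015099437692446179,-0.9998772514468314,-0.0041819876257835915],[-0.9857362832445229,0.015586769076187421,-0.16757396135748356],[0.16761857557158077,0.0015920643504207762,-0.985850636990441]]),t=np.array([0.04015406335491415,0.47439463671760934,1.1169200376893746]))}
def proj(n,X):
    c=CAM[n]; X=np.atleast_2d(X); p=X@c["R"].T+c["t"]; s=p[:,:2]/p[:,2:]
    s=s*(1+c["k1"]*(s**2).sum(1,keepdims=True)); f=200/np.tan(np.radians(c["vfov"]/2))
    return s*f+[c["cx"],c["cy"]]
def ground(n,uv,z):
    c=CAM[n]
    f=lambda q: proj(n,[q[0],q[1],z])[0]-uv
    return least_squares(f,[0.5,-0.2]).x
def C2W(P,q): # P mm centrifuge -> world m ; q=x,y,yaw
    P=np.atleast_2d(P)/1000.; c,s=np.cos(q[2]),np.sin(q[2])
    return np.c_[q[0]+c*P[:,0]-s*P[:,1],q[1]+s*P[:,0]+c*P[:,1],P[:,2]]
def lid(r,y,h,a): # r from hinge toward front, h height over hinge plane
    return [94-r*np.cos(a)-h*np.sin(a)*-1*-1 if 0 else 94-(r*np.cos(a)-h*np.sin(a)),y,112+r*np.sin(a)+h*np.cos(a)]
E
cat > fit.py <<'E'
from h import *
obs=[("top",[-80,-47,84.5],(450.6,194.3)),("top",[-80,0,84.5],(434.6,195.8)),("top",[-80,47,83.5],(419,197.8)),
("side",[-80,-47,84.5],(369.5,152.2)),("side",[-80,0,84.5],(367.2,157.8)),("side",[-80,47,84],(364.3,163.5))]
def res(q): return np.concatenate([proj(n,C2W(P,q))[0]-np.array(u) for n,P,u in obs])
r=least_squares(res,[0.6,-0.3,0]); q=r.x
print("pose",q,np.degrees(q[2])); print(r.fun.reshape(-1,2).round(2))
np.save("q.npy",q)
for n in("top","side"): print(n,-CAM[n]["R"].T@CAM[n]["t"])
# lid
lo=[("top",136,-1,(467.5,152.5))]
for a in(0.6,0.65,0.7,0.75,0.8,0.85):
    print(a,*[proj(n,C2W(lid(136,y,h,a),q))[0].round(1) for n in("top","side") for y in(70.5,-70.5) for h in (7,-2)])
E
python3 fit.py
```

```text
pose [ 0.55299222 -0.28942854  0.09361448] 5.363714854449535
[[-0.47 -0.05]
 [-0.41  0.18]
 [-0.84 -0.04]
 [ 0.38 -1.6 ]
 [ 0.15 -1.56]
 [ 0.37 -1.2 ]]
top [0.28101776 0.03097665 1.18078044]
side [0.15299328 0.92341688 0.758728  ]
0.6 [416.  167.5] [415.6 170. ] [468.5 161.8] [467.7 164.3] [346.8 134.2] [348.2 136.4] [356.2 118.6] [357.4 120.7]
0.65 [416.2 165.4] [415.9 168.1] [469.  159.7] [468.3 162.4] [345.7 132.6] [347.1 134.7] [355.2 117.1] [356.5 119.1]
0.7 [416.4 163.3] [416.1 166. ] [469.4 157.5] [468.8 160.3] [344.5 131. ] [346.  133.1] [354.  115.6] [355.5 117.6]
0.75 [416.6 161. ] [416.4 163.9] [469.8 155.3] [469.2 158.2] [343.2 129.5] [344.8 131.5] [352.9 114.2] [354.4 116.1]
0.8 [416.8 158.7] [416.6 161.7] [470.1 153. ] [469.6 156. ] [341.8 128. ] [343.6 130. ] [351.6 112.8] [353.2 114.7]
0.85 [416.9 156.4] [416.7 159.5] [470.4 150.6] [470.  153.7] [340.4 126.6] [342.2 128.5] [350.3 111.5] [352.  113.3]
```

```bash
cat > ov.py <<'E'
from h import *
import sys
q=np.load("q.npy"); a=float(sys.argv[1])
for n,(x0,x1,y0,y1),k in(("top",(390,480,125,225),6),("side",(300,400,100,190),6)):
    im=cv2.imread(f"pics/{n}0.png")[y0:y1,x0:x1]; im=cv2.resize(im,None,fx=k,fy=k,interpolation=cv2.INTER_CUBIC)
    def poly(P,c):
        uv=(proj(n,C2W(P,q))-[x0,y0]+0.5)*k-0.5
        cv2.polylines(im,[np.round(uv).astype(int)],True,c,1,cv2.LINE_AA)
    def rect(cx,cy,wx,wy,z,c): poly([[cx-wx,cy-wy,z],[cx+wx,cy-wy,z],[cx+wx,cy+wy,z],[cx-wx,cy+wy,z]],c)
    rect(-80,0,11,11,84.5,(0,0,255)); poly([[-80+12*np.cos(t),-47+12*np.sin(t),84.5] for t in np.linspace(0,6.28,30)],(0,0,255))
    poly([[-98,36,90],[-62,36,79],[-62,58,79],[-98,58,90]],(0,0,255))
    rect(-10,0,110,75,0,(0,255,0)); poly([[-110,-75,77],[-48,-75,77],[-48,75,77],[-110,75,77]],(255,0,0))
    poly([[-48,-75,108],[100,-75,108],[100,75,108],[-48,75,108]],(255,0,0))
    poly([lid(136,70.5,7,a),lid(136,-70.5,7,a),lid(0,-70.5,7,a),lid(0,70.5,7,a)],(255,0,255))
    cv2.imwrite(f"pics/ov_{n}.png",im)
E
python3 ov.py 0.8
```

```text
(no output)
```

View pics/ov_top.png

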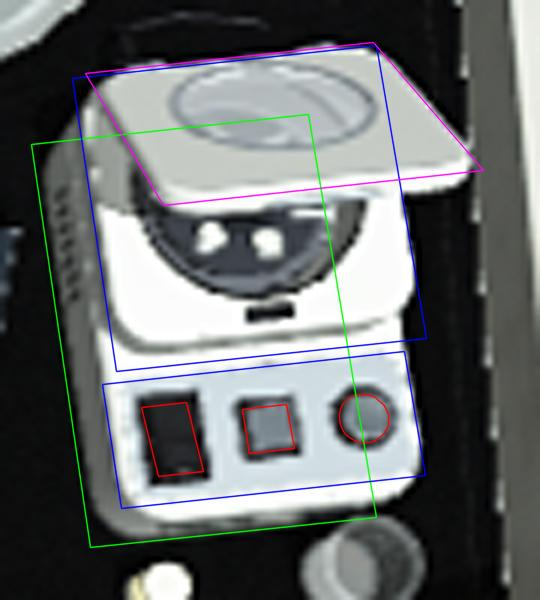

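View pics/ov_side.png

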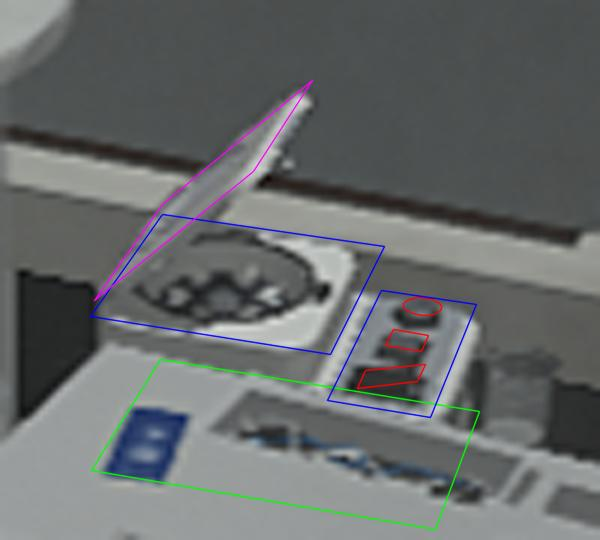

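Run:
```python
import cv2
a=cv2.imread("pics/side0.png")[140:175,350:390]; a=cv2.convertScaleAbs(a,alpha=1.6); cv2.imwrite("pics/s_z.png",cv2.resize(a,None,fx=16,fy=16,interpolation=cv2.INTER_CUBIC))
a=cv2.imread("pics/top0.png")[180:215,408:462];cv2.imwrite("pics/t_z.png",cv2.resize(a,None,fx=14,fy=14,interpolation=cv2.INTER_CUBIC))
```

```text
(no output)
```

View pics/s_z.png

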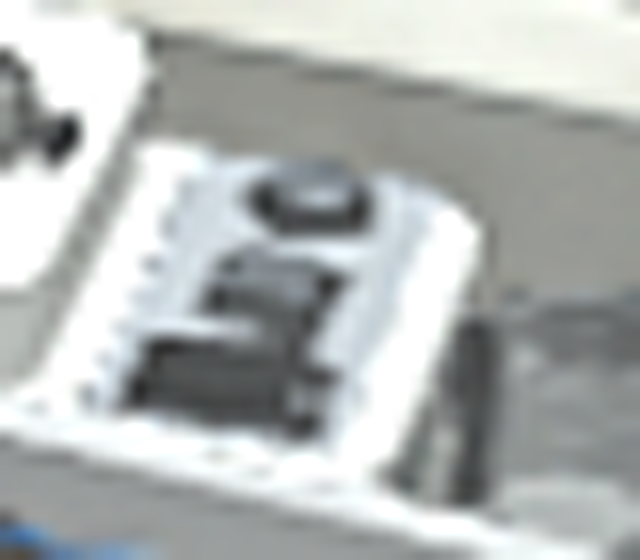

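View pics/t_z.png

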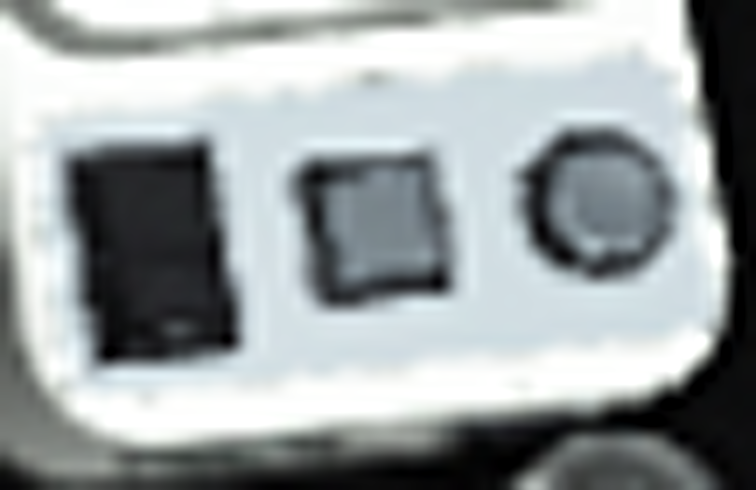

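```bash
python3 - <<'E'
s=open('fit.py').read()
i=s.index("obs="); j=s.index("def res")
s=s[:i]+'''obs=[("top",[-80,-47,84.5],(450.9,193.8)),("top",[-80,0,84.5],(435.4,195.4)),("top",[-80,47,79],(418.4,197.5)),
("side",[-80,-47,84.5],(369.0,151.3)),("side",[-80,0,84.5],(366.7,156.9)),("side",[-80,47,81],(363.6,163.2))]
'''+s[j:]
open('fit.py','w').write(s)
E
python3 fit.py; python3 ov.py 0.75
python3 - <<'E'
from h import *
for nm,uv,z in(("vialcap",(416.2,222.6),.052),("beaker rim",(452,217),.056)): print(nm,ground("top",np.array(uv),z))
# box faces right side: wall
q=np.load("q.npy")
for nm,P in(("rock",[-100,47,90]),("spin",[-80,-47,84.5]),("stop",[-80,0,84.5]),("hinge",[94,0,112]),("press.75",lid(120,0,7,.75)),("shutpress",lid(120,0,7,0)),("cornerR",lid(136,-70,7,0))): print(nm,C2W(P,q)[0].round(4))
for uv in ((464,150),(470,190),(474,225)): print(ground("top",np.array(uv),0.0))
E
```

```text
pose [ 0.55510336 -0.29138912  0.08846026] 5.068399284495384
[[-0.27 -0.17]
 [-0.73 -0.12]
 [-0.14 -0.25]
 [ 0.54 -0.97]
 [ 0.23 -0.95]
 [ 0.52 -0.49]]
top [0.28101776 0.03097665 1.18078044]
side [0.15299328 0.92341688 0.758728  ]
0.6 [416.6 166.6] [416.2 169.1] [469.1 161.1] [468.4 163.7] [346.3 133.8] [347.7 136. ] [355.9 118.3] [357.1 120.4]
0.65 [416.9 164.5] [416.5 167.2] [469.6 159. ] [469.  161.7] [345.2 132.2] [346.6 134.4] [354.9 116.8] [356.2 118.8]
0.7 [417.1 162.4] [416.8 165.1] [470.1 156.9] [469.5 159.7] [344.  130.7] [345.5 132.7] [353.8 115.4] [355.2 117.3]
0.75 [417.3 160.1] [417. 163.] [470.5 154.6] [469.9 157.6] [342.7 129.1] [344.3 131.2] [352.6 113.9] [354.1 115.8]
0.8 [417.5 157.8] [417.2 160.8] [470.8 152.3] [470.3 155.3] [341.3 127.7] [343.1 129.6] [351.3 112.6] [352.9 114.4]
0.85 [417.6 155.4] [417.4 158.5] [471.2 149.9] [470.7 153. ] [339.9 126.3] [341.7 128.2] [350.  111.3] [351.7 113. ]
vialcap [ 0.39925187 -0.24798229]
beaker rim [ 0.41399271 -0.35400462]
rock [ 0.4513 -0.2534  0.09  ]
spin [ 0.4796 -0.3453  0.0845]
stop [ 0.4754 -0.2985  0.0845]
hinge [ 0.6487 -0.2831  0.112 ]
press.75 [ 0.566  -0.2904  0.1989]
shutpress [ 0.5292 -0.2937  0.119 ]
cornerR [ 0.5195 -0.3648  0.119 ]
[ 0.63676921 -0.42705716]
[ 0.50554009 -0.43584287]
[ 0.3946008  -0.43921883]
```

View pics/ov_top.png

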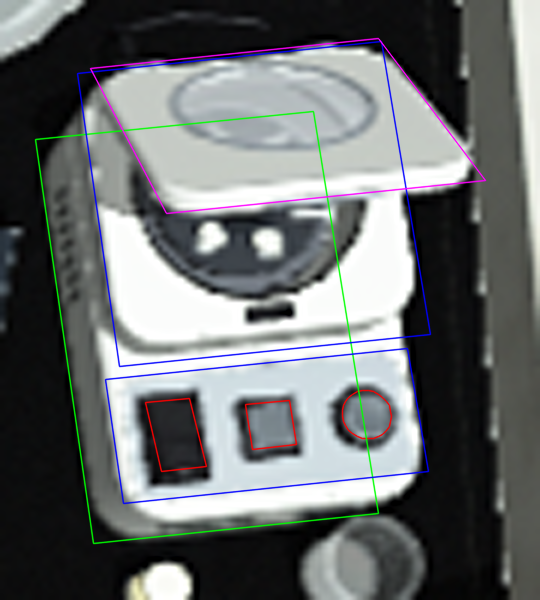

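View pics/ov_side.png

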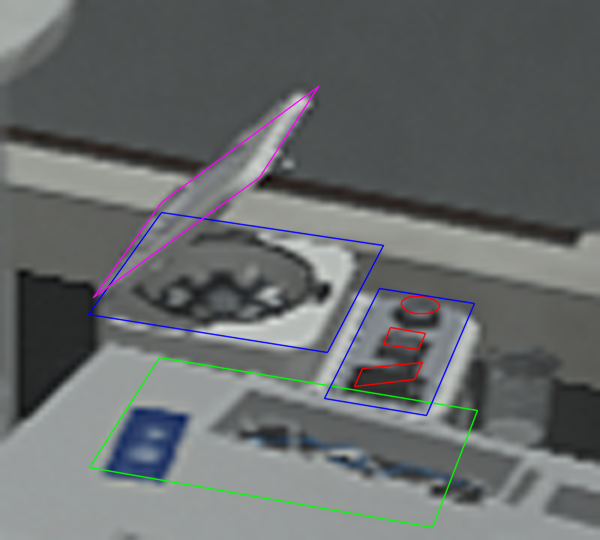

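```bash
cat > mv.py <<'E'
from h import *
from station import readout
import sys
def plan(tip=None,cx=None,tcp=None,yaw=True):
    """shift(mm) and turn(deg) in tool axes so the tip (73 mm ahead along tool y) is at world `tip`, tool down, jaw axis || centrifuge y"""
    s=readout.state(); R=Ro.from_quat(s["ee_rot"]).as_matrix(); p=np.array(s["ee_pos"]); q=np.load("q.npy")
    if cx is not None: tip=C2W(cx,q)[0]
    c,sn=np.cos(q[2]),np.sin(q[2]); cxv=np.array([c,sn,0]); cyv=np.array([-sn,c,0])
    y=np.array([0,0,-1.]); zc=cyv if R[:,2]@cyv>0 else -cyv
    Rt=np.c_[np.cross(y,zc),y,zc]
    if not yaw: Rt=R
    T=np.array(tcp) if tcp is not None else np.array(tip)-0.073*Rt[:,1]
    print("shift",(R.T@(T-p)*1000).round(1),"turn",np.degrees(Ro.from_matrix(R.T@Rt).as_rotvec()).round(2),"T",T.round(4))
    return s
def show():
    s=readout.state(); R=Ro.from_quat(s["ee_rot"]).as_matrix(); q=np.load("q.npy")
    tip=s["ee_pos"]+0.073*R[:,1]; d=tip-[q[0],q[1],0]; c,sn=np.cos(q[2]),np.sin(q[2])
    print("t",s["clock"],"tcp",s["ee_pos"].round(4),"tip_c mm",(np.array([c*d[0]+sn*d[1],-sn*d[0]+c*d[1],d[2]])*1000).round(1),"F",s["wrist_force"].round(2),"w",round(s["gripper_width"],4)); print(R.round(3).tolist(), s["joints"].round(2))
E
python3 - <<'E'
from mv import *
show(); plan(tcp=[.147,-.39,.32],yaw=False); plan(tip=[.40,-.24,.25])
E
```

```text
t 0.1 tcp [ 0.2211 -0.5842  0.3032] tip_c mm [-358.6 -262.1  230.2] F [ 0.9  -0.77  0.08] w 0.0855
[[-0.935, -0.0, 0.354], [-0.354, 0.001, -0.935], [0.0, -1.0, -0.001]] [-1.21  0.35  1.63 -0.    1.16 -0.  ]
shift [   0.6  -16.5 -207.9] turn [0. 0. 0.] T [ 0.147 -0.39   0.32 ]
shift [-289.2  -19.4 -258.6] turn [7.000e-02 1.566e+01 1.000e-02] T [ 0.4   -0.24   0.323]
```

Call:
jog_arm(series=[[0,-5,-35,0,0,0,1],[0,-10,-75,0,0,0,1],[0,-16,-115,0,0,0,1],[0,-16,-155,0,0,0,1],[0,-16,-190,0,0,0,1],[0,-16,-208,0,0,0,1],[0,-16,-208,0,0,0,1],[0,-16,-208,0,0,0,1]], squeeze=40)

```text
clock: 0.77
ee_pos: [0.1475, -0.3897, 0.3202]
ee_rot: [0.127, -0.695, 0.696, -0.127]
wrist_force: [-0.4, -0.4, 0.0]
gripper_width: 0.0001
```

```bash
python3 -c "
from mv import *
show(); plan(tip=[.34,-.26,.25]); plan(tip=[.40,-.26,.25])"
```

```text
t 0.7667 tcp [ 0.1475 -0.3897  0.3202] tip_c mm [-414.7  -61.9  247.2] F [-0.39 -0.44  0.02] w 0.0001
[[-0.935, 0.0, 0.354], [-0.354, -0.001, -0.935], [0.0, -1.0, 0.001]] [-1.21 -0.    2.03  0.    1.11 -0.  ]
shift [-226.    -2.9  -53.1] turn [-6.000e-02  1.566e+01 -1.000e-02] T [ 0.34  -0.26   0.323]
shift [-282.1   -2.8  -31.9] turn [-6.000e-02  1.566e+01 -1.000e-02] T [ 0.4   -0.26   0.323]
```

Call:
jog_arm(series=[[-30,-3,-15,0,3,0,1],[-65,-3,-30,0,6,0,1],[-100,-3,-45,0,9,0,1],[-135,-3,-53,0,12,0,1],[-170,-3,-53,0,15.7,0,1],[-205,-3,-53,0,15.7,0,1],[-240,-3,-45,0,15.7,0,1],[-270,-3,-36,0,15.7,0,1],[-282,-3,-32,0,15.7,0,1],[-282,-3,-32,0,15.7,0,1],[-282,-3,-32,0,15.7,0,1]])

```text
clock: 1.68
ee_pos: [0.4005, -0.2605, 0.3223]
ee_rot: [-0.032, 0.707, -0.706, 0.031]
wrist_force: [-1.2, 1.5, -0.0]
gripper_width: 0.0
```

```bash
python3 -c "
from mv import *
from station import viewer
show(); plan(cx=[-102,47,105])
for n in('side','top'): cv2.imwrite(f'pics/{n}1.png',viewer.capture(n)['pixels'][:,:,::-1])"
```

```text
t 1.6833 tcp [ 0.4005 -0.2605  0.3223] tip_c mm [-151.4   44.4  249.3] F [-1.23  1.49 -0.03] w 0.0
[[-0.996, -0.001, 0.089], [-0.089, 0.001, -0.996], [0.001, -1.0, -0.001]] [-0.58  0.1   1.92 -0.    1.12  0.9 ]
shift [-49.5 144.2  -2.5] turn [0.04 0.03 0.07] T [ 0.4493 -0.2536  0.178 ]
```

View pics/top1.png

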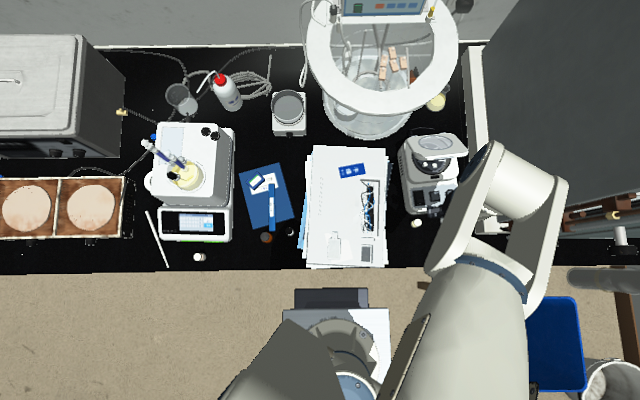

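View pics/side1.png

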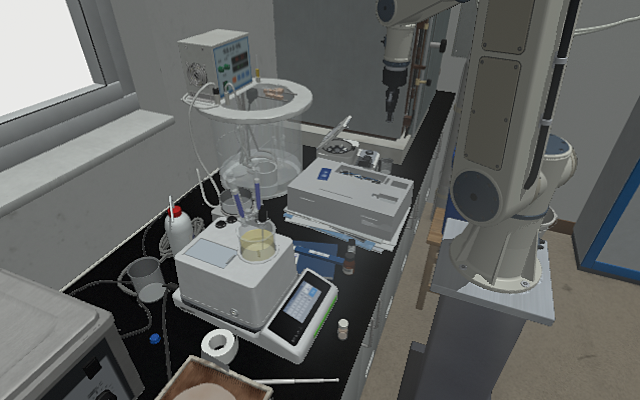

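```bash
python3 -c "
from mv import *
for z in (.35,.45,.55): print(z,ground('top',np.array([567,190]),z),ground('top',np.array([490,145]),z))
for z in (0,.05,.1,.15): print(z,ground('top',np.array([500,200]),z))
print(proj('side',[[.4005,-.2605,.3223],[.4005,-.2605,.2493]]))
a=cv2.imread('pics/side1.png')[60:190,310:450]; cv2.imwrite('pics/s1z.png',cv2.resize(a,None,fx=4.5,fy=4.5,interpolation=cv2.INTER_CUBIC))
"
```

```text
0.35 [ 0.43548324 -0.50907726] [ 0.5419308  -0.35050488]
0.45 [ 0.41689042 -0.44407165] [ 0.51052502 -0.30458643]
0.55 [ 0.39829761 -0.37906604] [ 0.47911925 -0.25866797]
0 [ 0.47206509 -0.52652713]
0.05 [ 0.46397522 -0.50291971]
0.1 [ 0.45588534 -0.47931228]
0.15 [ 0.44779547 -0.45570485]
[[391.65008875  99.84876117]
 [389.09168283 121.26418232]]
```

View pics/s1z.png

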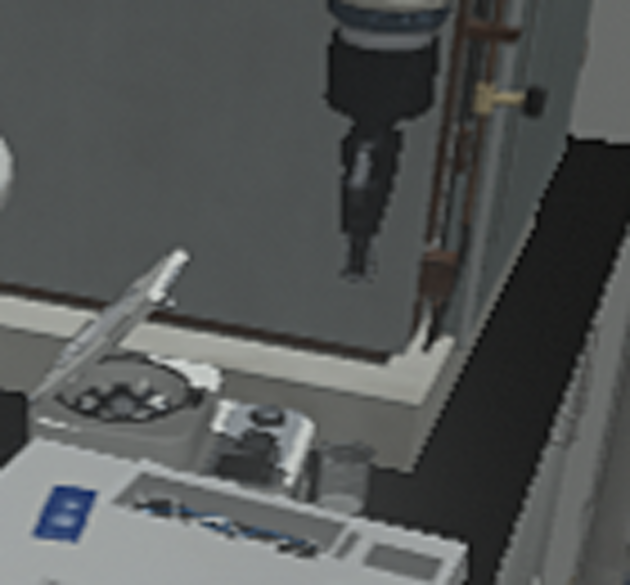

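Call:
jog_arm(series=[[-15,30,-1,0,0,0,1],[-30,65,-2,0,0,0,1],[-45,100,-2.5,0,0,0,1],[-49.5,130,-2.5,0,0,0,1],[-49.5,144,-2.5,0,0,0,1],[-49.5,144,-2.5,0,0,0,1],[-49.5,144,-2.5,0,0,0,1]])

```text
clock: 2.37
ee_pos: [0.448, -0.2538, 0.1788]
ee_rot: [-0.031, 0.707, -0.706, 0.03]
wrist_force: [-0.8, -0.1, 0.3]
gripper_width: -0.0002
```

```bash
python3 -c "
from mv import *
from station import viewer
show(); plan(cx=[-102,47,83])
for n in('side','top'): cv2.imwrite(f'pics/{n}2.png',viewer.capture(n)['pixels'][:,:,::-1])
a=cv2.imread('pics/side2.png')[90:190,310:430]; cv2.imwrite('pics/s2z.png',cv2.resize(a,None,fx=6,fy=6,interpolation=cv2.INTER_CUBIC))
a=cv2.imread('pics/top2.png')[110:250,380:580]; cv2.imwrite('pics/t2z.png',cv2.resize(a,None,fx=4,fy=4,interpolation=cv2.INTER_CUBIC))"
```

```text
t 2.3667 tcp [ 0.448  -0.2538  0.1788] tip_c mm [-103.5   47.   105.8] F [-0.83 -0.12  0.31] w -0.0002
[[-0.996, -0.002, 0.087], [-0.087, 0.001, -0.996], [0.002, -1.0, -0.001]] [-0.52  0.35  1.97 -0.    0.82  0.97]
shift [-1.4 22.8 -0. ] turn [ 0.05 -0.1   0.09] T [ 0.4493 -0.2536  0.156 ]
```

View pics/s2z.png

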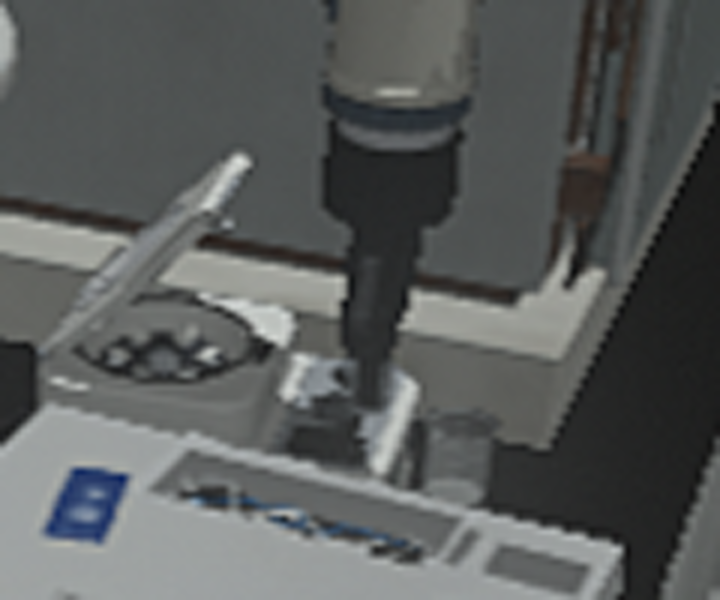

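View pics/t2z.png

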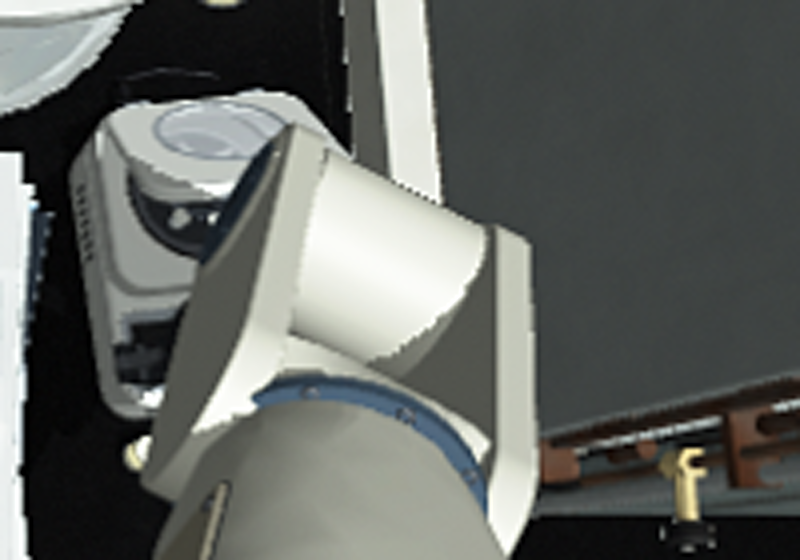

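Call:
jog_arm(series=[[-2,6,0,0,0,0,1],[-2,12,0,0,0,0,1],[-2,16,0,0,0,0,1],[-2,18,0,0,0,0,1],[-2,20,0,0,0,0,1],[-2,22,0,0,0,0,1],[-2,22,0,0,0,0,1],[-2,22,0,0,0,0,1]])

```text
clock: 3.13
ee_pos: [0.4512, -0.2532, 0.1567]
ee_rot: [-0.031, 0.706, -0.706, 0.031]
wrist_force: [-0.1, -0.2, -0.1]
gripper_width: -0.0003
```

```bash
python3 -c "
from mv import *
show()"
```

```text
t 3.1333 tcp [ 0.4512 -0.2532  0.1567] tip_c mm [-100.1   47.2   83.7] F [-0.1  -0.17 -0.08] w -0.0003
[[-0.996, 0.0, 0.088], [-0.088, 0.0, -0.996], [-0.0, -1.0, -0.0]] [-0.51  0.38  1.98  0.    0.78  0.97]
```

Call:
jog_arm(series=[[0,1,0,0,0,0,1],[0,2,0,0,0,0,1],[0,2,0,0,0,0,1],[0,2,0,0,0,0,1]])

```text
clock: 3.47
ee_pos: [0.4514, -0.2533, 0.1557]
ee_rot: [0.031, -0.706, 0.707, -0.031]
wrist_force: [-2.7, 2.0, 10.9]
gripper_width: -0.0001
```

```bash
python3 -c "
from mv import *
show()"
```

```text
t 3.4667 tcp [ 0.4514 -0.2533  0.1557] tip_c mm [-99.9  47.1  82.7] F [-2.73  1.96 10.89] w -0.0001
[[-0.996, 0.001, 0.088], [-0.088, -0.0, -0.996], [-0.001, -1.0, 0.0]] [-0.51  0.39  1.98  0.    0.77  0.97]
```

Call:
jog_arm(series=[[0,-20,0,0,0,0,1],[0,-55,0,0,0,0,1],[0,-95,0,0,0,0,1],[0,-130,0,0,0,0,1],[0,-152,0,0,0,0,1],[0,-152,0,0,0,0,1],[0,-152,0,0,0,0,1]])

```text
clock: 4.05
ee_pos: [0.4517, -0.2535, 0.3082]
ee_rot: [0.03, -0.706, 0.707, -0.032]
wrist_force: [-0.4, 0.5, -1.9]
gripper_width: -0.0
```

```bash
python3 -c "
from mv import *
from station import viewer
show(); a=.73
for a in (.7,.75): P=lid(120,0,7,a);print(P); P[2]+=15; plan(cx=P)
for n in('side','top'): cv2.imwrite(f'pics/{n}3.png',viewer.capture(n)['pixels'][:,:,::-1])
a=np.hstack([cv2.imread(f'pics/side{i}.png')[85:175,320:390] for i in (0,3)]); cv2.imwrite('pics/s3z.png',cv2.resize(a,None,fx=5.6,fy=5.6,interpolation=cv2.INTER_CUBIC))"
```

```text
t 4.05 tcp [ 0.4517 -0.2535  0.3082] tip_c mm [-99.5  46.7 235.2] F [-0.4   0.48 -1.87] w -0.0
[[-0.996, 0.003, 0.088], [-0.088, -0.002, -0.996], [-0.003, -1.0, 0.002]] [-0.51  0.18  1.86  0.    1.1   0.97]
[np.float64(6.728461336525214), 0, np.float64(194.66001777951433)]
shift [-106.4   26.    46.7] turn [-0.11 -0.04 -0.16] T [ 0.5618 -0.2908  0.2827]
[np.float64(10.968807055304836), 0, np.float64(198.91847328491684)]
shift [-110.6   21.7   46.7] turn [-0.11 -0.04 -0.16] T [ 0.566  -0.2904  0.2869]
```

View pics/s3z.png

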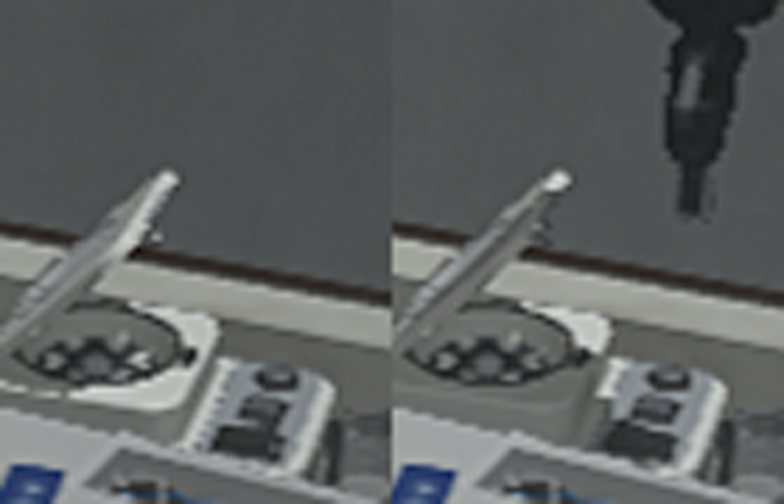

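```bash
python3 -c "
from mv import *
show(); plan(cx=[8,0,236])
for a in np.arange(.75,-.01,-.075): print(round(a,3), round(94-116*np.cos(a)-8,1), round(236-(112+7*np.cos(a)+116*np.sin(a)),1))"
```

```text
t 4.15 tcp [ 0.4506 -0.2529  0.3059] tip_c mm [-100.7   47.6  232.9] F [-0.43 -0.06 -0.49] w -0.0
[[-0.996, -0.001, 0.088], [-0.088, 0.001, -0.996], [0.001, -1.0, -0.001]] [-0.51  0.18  1.86  0.    1.1   0.97]
shift [-108.7   -3.2   47.5] turn [ 0.04 -0.03  0.06] T [ 0.5631 -0.2907  0.309 ]
0.75 1.1 39.8
0.675 -4.6 46.0
0.6 -9.7 52.7
0.525 -14.4 59.8
0.45 -18.5 67.2
0.375 -21.9 75.0
0.3 -24.8 83.0
0.225 -27.1 91.3
0.15 -28.7 99.7
0.075 -29.7 108.3
0.0 -30.0 117.0
```

Call:
jog_arm(series=[[-30,-3,14,0,0,0,1],[-60,-3,28,0,0,0,1],[-90,-3,42,0,0,0,1],[-109,-3,47.5,0,0,0,1],[-109,-3,47.5,0,0,0,1],[-109,-3,47.5,0,0,0,1]])

```text
clock: 4.65
ee_pos: [0.5638, -0.2907, 0.3073]
ee_rot: [-0.032, 0.707, -0.706, 0.03]
wrist_force: [0.8, 0.1, -0.8]
gripper_width: -0.0002
```

```bash
python3 -c "
from mv import *
from station import viewer
show(); 
for n in('side','top'): cv2.imwrite(f'pics/{n}4.png',viewer.capture(n)['pixels'][:,:,::-1])
a=np.hstack([cv2.imread(f'pics/side{i}.png')[75:175,310:400] for i in (4,)]); cv2.imwrite('pics/s4z.png',cv2.resize(a,None,fx=5.6,fy=5.6,interpolation=cv2.INTER_CUBIC))"
```

```text
t 4.65 tcp [ 0.5638 -0.2907  0.3073] tip_c mm [8.500e+00 1.000e-01 2.343e+02] F [ 0.83  0.07 -0.79] w -0.0002
[[-0.996, -0.003, 0.088], [-0.088, 0.002, -0.996], [0.003, -1.0, -0.002]] [-0.48  0.37  1.61 -0.    1.17  1.  ]
```

View pics/s4z.png

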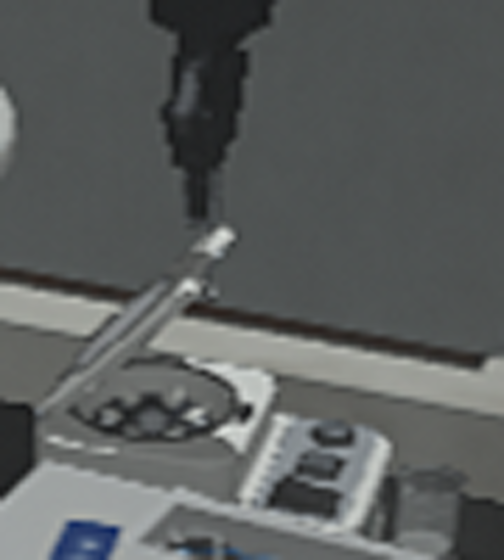

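View pics/top4.png

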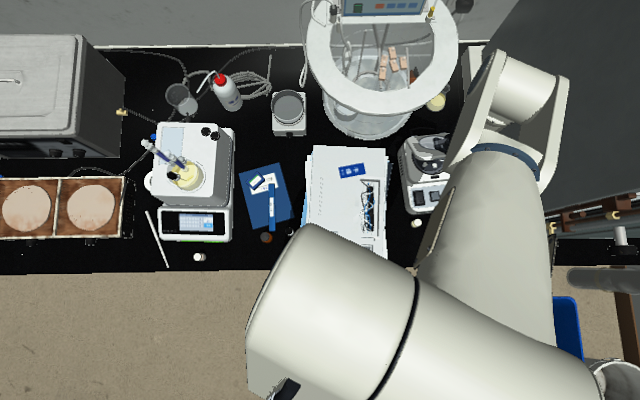

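Call:
jog_arm(series=[[0,15,0,0,0,0,1],[0,28,0,0,0,0,1],[0,34,0,0,0,0,1],[2,40,0,0,0,0,1],[5,46,0,0,0,0,1],[10,53,0,0,0,0,1],[14.5,60,0,0,0,0,1],[18.5,67,0,0,0,0,1],[18.5,67,0,0,0,0,1]])

```text
clock: 5.5
ee_pos: [0.544, -0.2924, 0.2413]
ee_rot: [-0.032, 0.707, -0.706, 0.03]
wrist_force: [0.7, 0.4, -0.1]
gripper_width: -0.0001
```

```bash
python3 -c "
from mv import *
from station import viewer
show(); 
for n in('side',): cv2.imwrite(f'pics/{n}5.png',viewer.capture(n)['pixels'][:,:,::-1])
a=np.hstack([cv2.imread(f'pics/side{i}.png')[75:175,310:400] for i in (5,)]); cv2.imwrite('pics/s5z.png',cv2.resize(a,None,fx=5.6,fy=5.6,interpolation=cv2.INTER_CUBIC))"
```

```text
t 5.5 tcp [ 0.544  -0.2924  0.2413] tip_c mm [-11.2   0.  168.3] F [ 0.65  0.41 -0.14] w -0.0001
[[-0.996, -0.002, 0.087], [-0.087, 0.001, -0.996], [0.002, -1.0, -0.001]] [-0.5   0.41  1.7  -0.    1.03  0.99]
```

View pics/s5z.png

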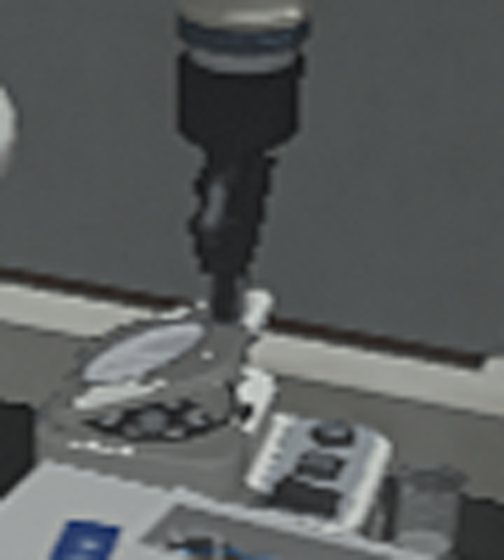

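Call:
jog_arm(series=[[3,8,0,0,0,0,1],[6,16,0,0,0,0,1],[8,24,0,0,0,0,1],[10,32,0,0,0,0,1],[11,38,0,0,0,0,1],[11.5,43,0,0,0,0,1],[12,46,0,0,0,0,1],[12,48,0,0,0,0,1],[12,50,0,0,0,0,1],[12,50,0,0,0,0,1]])

```text
clock: 6.38
ee_pos: [0.5333, -0.2935, 0.1924]
ee_rot: [-0.031, 0.707, -0.706, 0.031]
wrist_force: [-0.6, -1.1, 1.7]
gripper_width: 0.0
```

```bash
python3 -c "
from mv import *
show()"
```

```text
t 6.3833 tcp [ 0.5333 -0.2935  0.1924] tip_c mm [-2.190e+01 -1.000e-01  1.194e+02] F [-0.6  -1.08  1.66] w 0.0
[[-0.996, -0.001, 0.088], [-0.088, 0.0, -0.996], [0.0, -1.0, -0.001]] [-0.51  0.45  1.76  0.    0.93  0.98]
```

Push a little further to make sure of the snap.

Call:
jog_arm(series=[[0,1,0,0,0,0,1],[0,2,0,0,0,0,1],[0,2.5,0,0,0,0,1],[0,2.5,0,0,0,0,1]])

```text
clock: 6.72
ee_pos: [0.5334, -0.2936, 0.1915]
ee_rot: [-0.031, 0.706, -0.706, 0.031]
wrist_force: [-6.4, 1.2, 13.3]
gripper_width: -0.0001
```

```bash
python3 -c "
from mv import *
show()"
```

```text
t 6.7167 tcp [ 0.5334 -0.2936  0.1915] tip_c mm [-21.8  -0.2 118.5] F [-6.43  1.15 13.29] w -0.0001
[[-0.996, -0.0, 0.088], [-0.088, 0.0, -0.996], [0.0, -1.0, -0.0]] [-0.51  0.45  1.76  0.    0.93  0.98]
```

Call:
jog_arm(series=[[0,-8,0,0,0,0,1],[0,-25,0,0,0,0,1],[0,-50,0,0,0,0,1],[0,-65,0,0,0,0,1],[0,-65,0,0,0,0,1],[0,-65,0,0,0,0,1]])

```text
clock: 7.22
ee_pos: [0.534, -0.2937, 0.2562]
ee_rot: [0.03, -0.706, 0.707, -0.032]
wrist_force: [-0.1, 0.3, -0.7]
gripper_width: 0.0001
```

```bash
python3 -c "
from mv import *
from station import viewer
show(); plan(cx=[-80,-47,184]); plan(cx=[-80,-47,95])
for n in('side',): cv2.imwrite(f'pics/{n}6.png',viewer.capture(n)['pixels'][:,:,::-1])
a=np.hstack([cv2.imread(f'pics/side{i}.png')[75:175,310:400] for i in (6,)]); cv2.imwrite('pics/s6z.png',cv2.resize(a,None,fx=5.6,fy=5.6,interpolation=cv2.INTER_CUBIC))"
```

```text
t 7.2167 tcp [ 0.534  -0.2937  0.2562] tip_c mm [-21.1  -0.5 183.2] F [-0.1   0.35 -0.68] w 0.0001
[[-0.996, 0.002, 0.088], [-0.088, -0.001, -0.996], [-0.002, -1.0, 0.001]] [-0.51  0.38  1.71  0.    1.05  0.98]
shift [58.7 -0.9 46.6] turn [-0.05 -0.04 -0.11] T [ 0.4796 -0.3453  0.257 ]
shift [58.9 88.1 46.6] turn [-0.05 -0.04 -0.11] T [ 0.4796 -0.3453  0.168 ]
```

View pics/s6z.png

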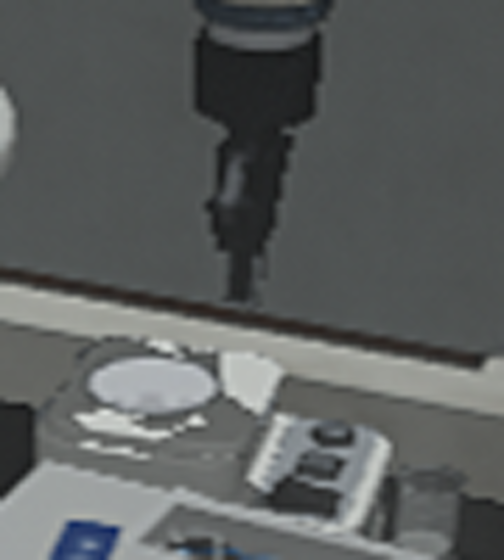

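Call:
jog_arm(series=[[20,0,15,0,0,0,1],[40,0,32,0,0,0,1],[59,10,46.5,0,0,0,1],[59,35,46.5,0,0,0,1],[59,60,46.5,0,0,0,1],[59,80,46.5,0,0,0,1],[59,86,46.5,0,0,0,1],[59,86,46.5,0,0,0,1],[59,86,46.5,0,0,0,1]])

```text
clock: 8.02
ee_pos: [0.4788, -0.345, 0.1691]
ee_rot: [-0.031, 0.707, -0.706, 0.031]
wrist_force: [0.6, 0.2, 0.4]
gripper_width: 0.0
```

```bash
python3 -c "
from mv import *
from station import viewer
show(); plan(cx=[-80,-47,79.5])
for n in('side','top'): cv2.imwrite(f'pics/{n}7.png',viewer.capture(n)['pixels'][:,:,::-1])
a=np.hstack([cv2.imread(f'pics/side{i}.png')[75:175,310:400] for i in (7,)]); cv2.imwrite('pics/s7z.png',cv2.resize(a,None,fx=5.6,fy=5.6,interpolation=cv2.INTER_CUBIC))"
```

```text
t 8.0167 tcp [ 0.4788 -0.345   0.1691] tip_c mm [-80.8 -46.6  96.1] F [0.62 0.2  0.41] w 0.0
[[-0.996, -0.001, 0.088], [-0.088, 0.001, -0.996], [0.001, -1.0, -0.001]] [-0.63  0.46  1.82  0.    0.87  0.86]
shift [-0.8 16.6  0.3] turn [ 0.04 -0.03  0.04] T [ 0.4796 -0.3453  0.1525]
```

View pics/s7z.png

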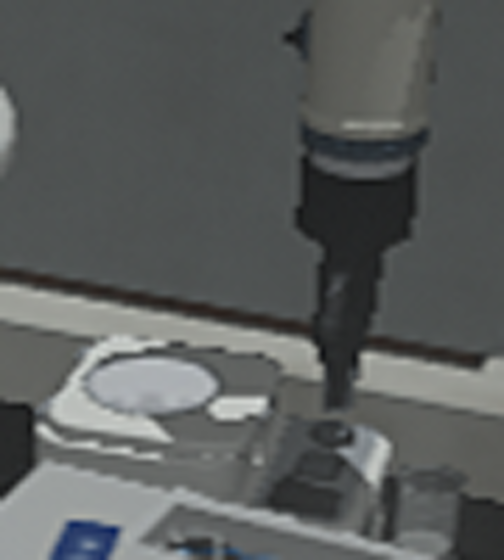

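Over the round key, lid still shut. Press down.

Call:
jog_arm(series=[[0,5,0,0,0,0,1],[0,10,0,0,0,0,1],[0,13,0,0,0,0,1],[0,15,0,0,0,0,1],[0,16,0,0,0,0,1],[0,17,0,0,0,0,1],[0,17,0,0,0,0,1],[0,17,0,0,0,0,1]])

```text
clock: 8.78
ee_pos: [0.4789, -0.3453, 0.1526]
ee_rot: [0.031, -0.706, 0.706, -0.031]
wrist_force: [0.5, 1.0, 5.6]
gripper_width: 0.0001
```

```bash
python3 -c "
from mv import *
show()"
```

```text
t 8.7833 tcp [ 0.4789 -0.3453  0.1526] tip_c mm [-80.6 -46.9  79.6] F [0.49 0.97 5.63] w 0.0001
[[-0.996, 0.0, 0.088], [-0.088, -0.0, -0.996], [-0.0, -1.0, 0.0]] [-0.63  0.48  1.82  0.    0.84  0.86]
```

Call:
jog_arm(series=[[0,0.8,0,0,0,0,1],[0,0.8,0,0,0,0,1],[0,0.8,0,0,0,0,1],[0,0.8,0,0,0,0,1],[0,0.8,0,0,0,0,1],[0,0.8,0,0,0,0,1]])

```text
clock: 9.28
ee_pos: [0.4789, -0.3453, 0.1521]
ee_rot: [0.031, -0.706, 0.707, -0.031]
wrist_force: [-0.9, 1.7, 9.4]
gripper_width: 0.0001
```

```bash
python3 -c "
from mv import *
from station import viewer
show()
for n in('side','top'): cv2.imwrite(f'pics/{n}8.png',viewer.capture(n)['pixels'][:,:,::-1])
show()
a=cv2.imread('pics/side8.png')[75:175,310:400]; cv2.imwrite('pics/s8z.png',cv2.resize(a,None,fx=5.6,fy=5.6,interpolation=cv2.INTER_CUBIC))"
```

```text
t 9.2833 tcp [ 0.4789 -0.3453  0.1521] tip_c mm [-80.6 -46.9  79.1] F [-0.93  1.72  9.41] w 0.0001
[[-0.996, 0.0, 0.088], [-0.088, -0.0, -0.996], [-0.0, -1.0, 0.0]] [-0.63  0.48  1.83  0.    0.83  0.86]
t 9.3833 tcp [ 0.4789 -0.3453  0.1521] tip_c mm [-80.6 -47.   79.1] F [-0.7   1.66  8.05] w 0.0002
[[-0.996, 0.0, 0.088], [-0.088, -0.0, -0.996], [-0.0, -1.0, 0.0]] [-0.63  0.48  1.83  0.    0.83  0.86]
```

View pics/s8z.png

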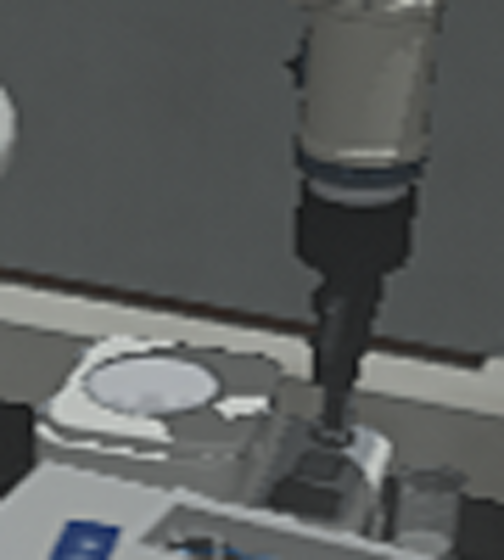

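The fingertip (crop about (335,435)) is on the round key. The lid is shut and the beaker hasn't moved.

```bash
python3 -c "
from station import order; print(order.sign_off())"
```

```text
the job is handed in; nothing more can be done
None
```

I switched the rocker on, pushed the lid shut until it caught, and handed the job in at about 9.4 s with the closed fingertips still holding the round key down. The sign-off reports no verdict, so these results come from force readings and side-camera pictures.

- **Rocker:** the fingertips met a hard stop of 10.9 N at 82.7 mm, and the side picture then showed the rocker tipped the other way.
- **Lid:** it bottomed out at 13 N at 118.5 mm. After I let go it stayed shut in every later picture.
- **Round key:** the fingertips ended at 79.1 mm with 8–9 N on the key. Fully down is 79.5 mm, so it is at its stop.
- **Square key and loose things:** by the fitted pose, the fingertips stayed about 20 mm clear of the square key and well above the vial and beaker. The beaker looked unmoved in the last side picture. I could not check the vial or the square key there, and I did not measure the other loose things again.

The only disagreement was that my fit of the centrifuge's position was off by up to 1 pixel (2–3 mm) in the side view. Contact heights matched the stated ones to within about 0.5 mm.

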